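# Tools back onto their shadow pads

## Task

Put the two spanners, the ratchet and the tape measure back, each on the black pad whose white silhouette has its shape and size (the longer spanner on the longer spanner silhouette). Lay each tool flat on its pad, centred on its silhouette and lined up with it, either way round; the tape measure stands on its base, as it does in the tray, its case over the silhouette. Lift the tape measure out from between the two wood offcuts in the tray without shifting them.

Things in the scene. Friction and masses are not known exactly. Their poses are not given: they have to be found in the camera images.
- wrench_14: Longer steel spanner, 31 x 208 x 11 mm (x, y, z), 0.12 kg. Origin: centre of its underside; y along it (ring end -y, open end +y), z up. Shaft 11 mm wide, 7 mm thick, flat on the surface: grip across x at the origin. Starts flat on the bench, pointing roughly away from the robot, in one of six places 85 mm apart that it shares with the long pads.
- wrench_11: Shorter steel spanner, 26 x 164 x 11 mm (x, y, z), 0.07 kg. Origin: centre of its underside; y along it (ring end -y, open end +y), z up. Shaft 10 mm wide, 7 mm thick, flat on the surface: grip across x at the origin. Starts flat on the bench, pointing roughly away from the robot, in one of six places 85 mm apart that it shares with the long pads.
- ratchet: Steel socket ratchet with dark grip and round head, 28 x 195 x 22 mm (x, y, z), 0.26 kg. Origin: centre of its underside; y along it (head at -y), z up. Body up to 28 mm wide, 13 mm thick: grip across x at the origin. Starts flat on the bench, pointing roughly away from the robot, in one of six places 85 mm apart that it shares with the long pads.
- tape_case (a point): Yellow tape measure on its base, 0.21 kg; this point is the middle of the underside of its case. Case 30 x 71 x 66 mm (x, y, z), z up; the tape's tip juts 20 mm beyond it at -y. Grip across x at this point, 40 mm up. Stands between two offcuts (row along its x, 28 mm clear each side) in a low tray, 196 x 134 mm, floor 5 mm above the bench, rim 18 mm.
- offcut_pine: Pale wood offcut, 42 x 90 x 30 mm (x, y, z), in the tray at the -x (robot's) side of the tape measure. Origin: centre of its underside. Must not be shifted.
- offcut_wedge: Darker wood offcut, 34 x 110 x 22 mm, in the tray at the +x (far) side of the tape measure. Origin: centre of its underside. Must not be shifted.
- pad_long: Pad for the longer spanner. (Behind the middle of the work, beyond x = 0.69 m and y = -0.29 to 0.05, stands a 0.30 m high parts cabinet: swing clear.) Fixed black pad 46 x 226 x 3 mm (x, y, z) with a white full-size silhouette of it, 208 mm long; empty at the start. Origin: centre of its underside, on the bench; y along the silhouette, z up.
- pad_short: Pad for the shorter spanner. Fixed black pad 46 x 182 x 3 mm (x, y, z) with a white full-size silhouette of it, 164 mm long; empty at the start. Origin: centre of its underside, on the bench; y along the silhouette, z up.
- pad_ratchet: Pad for the ratchet. Fixed black pad 46 x 214 x 3 mm (x, y, z) with a white full-size silhouette of it, 195 mm long, thin neck, round head, wider grip; empty at the start. Origin: centre of its underside, on the bench; y along the silhouette, z up.
- pad_tape: Pad for the tape measure, the shortest and broadest pad, on the left behind the vice (150 mm high). Fixed black pad 58 x 98 x 3 mm (x, y, z) with a white full-size silhouette of the foot of its case (without the tip), 34 x 74 mm; empty at the start. Origin: centre of its underside, on the bench; y along the silhouette, z up.
Not all that is in view belongs to the job. Of the things that look like the part that bears tape_case, the larger one is meant.

How it is judged:
By the outcome, as a careful person would: the job done as asked, in the order asked, and still so for the second after the job is handed in, with the robot touching nothing.
It also fails if it takes over 128 s, if anything falls off the work surface, if the arm or the gripper's body presses on something with over 40 N, if the wrist force passes 120 N, or if a joint passes its speed limit or range.

## Robot

A 6-joint arm with a two-finger parallel gripper is mounted at the origin on a cart in front of the work surface, level with it; the furniture and walls round the work are solid. World frame = base frame: x ahead of the robot, y to its left, z up, the work surface at z = 0. Lengths are in m, angles in rad, forces in N, time in s.
With the tool pointing down it reaches from about 0.3 to 0.775 m from the base axis. Payload 14.6 kg.
Tool frame: the origin (TCP) lies at the very end of the fingers, on their centre line; the grasp point (between the pads) lies 19 mm behind it; z points along the fingers, y is the line along which they close (so a half turn about z gives the same grasp; the last joint's range is limited). The gripper opens to 94 mm and grips with 3 to 60 N. Pads are 16 mm wide; open, the fingers measure 119 mm over their backs; the gripper's body (75 mm by 177 mm) begins 78 mm behind the grasp point.
Start: joints at [-0.067, 0.3, 1.521, -0, 1.321, -0.067], TCP at [0.55, -0, 0.205] pointing down, gripper open.
Joint ranges: [-3.03, 3.03], [-0.79, 2.21], [0.23, 2.52], [-1.04, 4.18], [0, 3.07], [-2.55, 2.55]. Speed limits (rad/s): [2.22, 2.22, 2.57, 3.14, 3.14, 3.14].

## Interface

Orientations are given as [roll, pitch, yaw] about the fixed x, y, z axes, in that order (R = Rz(yaw) Ry(pitch) Rx(roll)).
In Python, from station import ctrl, cams gives the robot as it stands. The module is installed in compiled form; this text tells all that it offers.
- The arm moves only by the tool arm_command, never from a script. Its argument "plan" is a list that holds one entry, the list of rows, each a list of 7 numbers: the shift along the tool's x, y, z in shares of 800 mm (1.0 is 800 mm), then the turn, a rotation vector about the tool's x, y, z in shares of pi rad (1.0 is pi rad), then the closure, from -1 (fully open) to 1 (shut). A call has 1 to 12 rows; each row is the pose to reach, as a shift and turn from the pose commanded when the call began, along the tool's axes at that moment; what a row does not reach only later rows make up. A row lasts 1/10 s, in which the tool goes at most 50 mm and 8.59 degrees, less where a joint would pass 70% of its speed; a pose out of reach is approached as far as the arm can. A shift or turn number past 1, either way, is cut back to 1. A call with a gripper value outside its range is refused whole. The fingers move at their own pace and stop on an object; "squeeze" is the grip in N (left out, the last holds). Time passes only in rows, so rows that repeat a pose let the fingers close. It gives the time, the measured TCP pose, the force, the opening and the grip force at its end, in the units of the state.
- ctrl.get_obs(): the state, without advancing time (a new reading comes with each control period).
- cams.camera(name): name is "scene" or "side" or "wrist"; returns (picture, depth): 384x512x3 uint8, blue, green, red; 384x512 float32, m along the optical axis (not along the pixel's ray), 0 where there is no reading.
- cams.camera_info(name): a dict with "fx", "fy", "cx", "cy" (pixels), "world_to_cam" (4x4, takes a point from world to camera coordinates). Camera axes: x right, y down, z forward; pixel columns grow to the right and rows downward; lengths in m; the calibration is good to about 2 mm. A picture is of the moment at which its call begins: read the wrist's pose just before it. camera_info takes no time and is no camera call; for the wrist camera it gives the pose at the moment of the call.
- ctrl.hand_in(): hands the job in; it is judged then, once.
The state is a dict: "time_s": time; "qpos": joint angles; "joint_vel": joint speeds; "tau": joint torques, N m; "ee_pos": TCP position; "eef_rot": TCP orientation; "force": force on the tool from outside, world axes, zero at the start; "moment": the same for the moment, N m; "grip_width": finger opening in m; "grip_force": force on a finger pad.
Only numpy, scipy, OpenCV 4.12 (cv2) and the standard library are available. Lean on these libraries where they do the work, as an engineer would, in place of code of your own. Each camera call takes 0.05 s, during which the arm holds its last target. There are 200 camera calls.

## Working session

There is one attempt and no reset: what is moved stays moved. The work goes in short steps, Python scripts to look and compute and a tool call to move; the robot and the scene stay as the last step left them, time stands still between calls to the robot, and variables do not carry over. Pictures are saved under pics/ and viewed, at most 14 in all, crops included, and the job is handed in when it is done.

Besides the shell and the picture viewer there is one more tool, called as name([rows], argument=value, ...), one row to a line, values as JSON. arm_command: Moves the arm, as the interface text tells. Its arguments: {"type":"object","properties":{"plan":{"type":"array"},"squeeze":{"type":"number"}},"required":["plan"]}

```bash
mkdir -p pics; ls; cat > h.py <<'E'
import numpy as np, cv2
from station import ctrl, cams
def grab(n):
    i=cams.camera_info(n); p,d=cams.camera(n); return p,d,i
def world(d,i):
    v,u=np.mgrid[0:d.shape[0],0:d.shape[1]]
    P=np.stack([(u-i['cx'])/i['fx']*d,(v-i['cy'])/i['fy']*d,d,np.ones_like(d)],-1)
    W=P@np.linalg.inv(np.array(i['world_to_cam'])).T
    W=W[...,:3]; W[d==0]=np.nan; return W
E
python3 - <<'E'
from h import *
for n in ['scene','side','wrist']:
    p,d,i=grab(n); cv2.imwrite(f'pics/{n}0.png',p); np.savez(f'{n}0.npz',p=p,d=d,**{k:np.array(v) for k,v in i.items()})
    print(n,np.linalg.inv(np.array(i['world_to_cam'])).round(3).tolist(),i['fx'])
print(ctrl.get_obs())
E
```

```text
pics
scene [[-0.778, -0.431, 0.456, -0.268], [-0.628, 0.526, -0.574, 0.785], [0.007, -0.733, -0.68, 1.2], [0.0, 0.0, 0.0, 1.0]] 443.14357355474755
side [[0.982, -0.086, 0.169, 0.18], [-0.188, -0.36, 0.914, -1.889], [-0.017, -0.929, -0.37, 0.742], [0.0, 0.0, 0.0, 1.0]] 436.8640976981669
wrist [[1.0, 0.0, -0.0, 0.55], [-0.0, -0.972, -0.236, 0.068], [-0.0, 0.236, -0.972, 0.384], [0.0, 0.0, 0.0, 1.0]] 271.2702436099929
{'time_s': 0.15, 'qpos': array([-6.66055364e-02,  3.00319944e-01,  1.52140106e+00, -3.28732584e-05,
        1.32070803e+00, -6.65999271e-02]), 'joint_vel': array([-0.00044074, -0.00278966, -0.00216223,  0.00052011, -0.00158437,
        0.00072038]), 'tau': array([-2.50185103e-04, -5.31960297e+01, -3.52822959e+01,  7.07691838e-02,
        2.35654798e-02, -3.66386917e-05]), 'ee_pos': array([ 5.49812236e-01, -2.09281751e-06,  2.05045408e-01]), 'eef_rot': array([-3.14075602e+00, -2.38880127e-05,  1.57079886e+00]), 'force': array([-0.61768241, -0.30469883, -1.02746787]), 'moment': array([-0.00219578,  0.00245287, -0.01477656]), 'grip_force': 0.0, 'grip_width': 0.0936323331382288}
```

View pics/scene0.png

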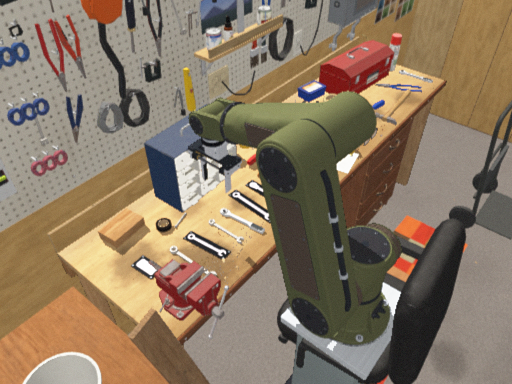

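View pics/side0.png

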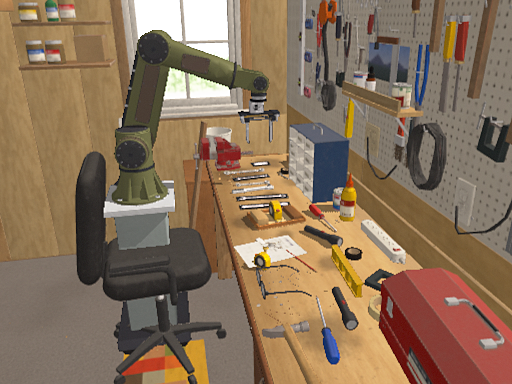

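```bash
cat > ortho.py <<'E'
from h import *
# orthorectified top view at z=0 from scene image; 2mm/px, x up, y left
def ortho(p,i,x0,x1,y0,y1,s=0.0015,z=0.0):
    X,Y=np.meshgrid(np.arange(x1,x0,-s),np.arange(y1,y0,-s),indexing='ij')
    W=np.stack([X,Y,0*X+z,0*X+1],-1)@np.array(i['world_to_cam']).T
    u=W[...,0]/W[...,2]*i['fx']+i['cx']; v=W[...,1]/W[...,2]*i['fy']+i['cy']
    return cv2.remap(p,u.astype(np.float32),v.astype(np.float32),cv2.INTER_LINEAR)
E
python3 - <<'E'
from ortho import *
f=np.load('scene0.npz'); o=ortho(f['p'],f,0.2,0.85,-0.5,0.5,0.00125)
for k in range(0,11):
    y=0.5-k*.1; c=int((0.5-y)/.00125); cv2.line(o,(c,0),(c,6),(0,0,255),2); cv2.putText(o,f'{y:.1f}',(c,18),0,.4,(0,0,255))
for x in np.arange(.2,.85,.1):
    r=int((.85-x)/.00125); cv2.putText(o,f'{x:.1f}-',(0,r+4),0,.4,(0,0,255))
cv2.imwrite('pics/ortho0.png',o)
E
```

```text
(no output)
```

View pics/ortho0.png

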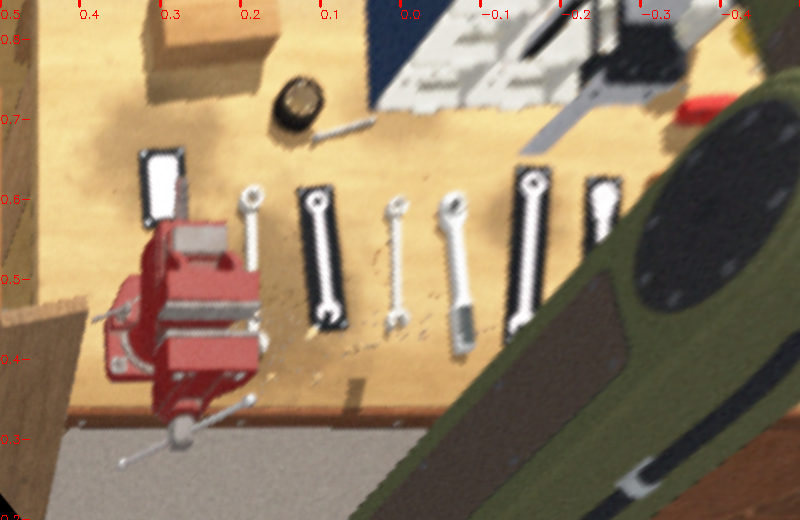

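```bash
cat >> ortho.py <<'E'
def hmap(files,x0,x1,y0,y1,s=0.005):
    H=np.full((int(round((x1-x0)/s)),int(round((y1-y0)/s))),np.nan)
    for f in files:
        W=world(f['d'],f).reshape(-1,3); W=W[~np.isnan(W[:,0])]
        a=((x1-W[:,0])/s).astype(int); b=((y1-W[:,1])/s).astype(int)
        m=(W[:,0]<x1)&(W[:,0]>x0)&(W[:,1]<y1)&(W[:,1]>y0)&(W[:,2]<.35)
        np.fmax.at(H,(a[m].clip(0,H.shape[0]-1),b[m].clip(0,H.shape[1]-1)),W[m,2])
    return H
def grid(o,x1,y1,s):
    for y in np.arange(-.6,.6,.1):
        c=int((y1-y)/s); cv2.line(o,(c,0),(c,6),(0,0,255),2); cv2.putText(o,f'{y:.1f}',(c,18),0,.4,(0,0,255))
    for x in np.arange(.2,.95,.1):
        cv2.putText(o,f'{x:.1f}-',(0,int((x1-x)/s)+4),0,.4,(0,0,255))
    return o
E
python3 - <<'E'
from ortho import *
f=np.load('wrist0.npz')
cv2.imwrite('pics/ow0.png',grid(ortho(f['p'],f,0.3,0.8,-0.4,0.4,0.001),.8,.4,.001))
# vice
H=hmap([np.load('scene0.npz'),f],0.28,0.68,0.12,0.42,0.02)
import sys; np.set_printoptions(linewidth=200)
print('rows x .67..; cols y .41..'); print((H*1000).round(0))
E
```

```text
rows x .67..; cols y .41..
[[   4.    1.    5.    6.    3.    1.    4.    6.    5.    4.    3.    4.    7.    4.   16.]
 [   2.    4.    2.    5.    6.    8.    6.    4.    4.    3.    5.    2.    3.    4.    5.]
 [   4.    3.    3.    2.    5.    8.    7.    4.    3.    2.    3.    6.    4.    5.    4.]
 [   1.    5.    3.    3.    4.    9.    5.    2.    3.    2.   15.   13.   12.    5.    8.]
 [   5.    3.    3.    5.    5.    5.    9.    0.    3.    2.   14.   13.   14.    2.    6.]
 [   6.    2.    6.    3.    4.   74.   74.    5.    4.    2.    4.    9.    4.    3.    5.]
 [   4.    3.    4.    3.    1.   79.   74.   nan   nan   -2.    2.    9.    5.    2.    8.]
 [   4.    1.    4.    2.    3.   77.   73.   nan   nan   -2.    3.   13.    5.    3.    5.]
 [   3.    6.    3.   98.  103.  103.   98.  103.   nan   -2.    1.   11.    6.    7.    6.]
 [   3.    4.    5.  101.  123.  120.  121.  121.   nan   -2.    1.    9.    8.    3.    3.]
 [   1.    5.   11.  100.  123.  123.  122.  122.   nan   -2.    2.    9.    7.    2.    5.]
 [  nan    1.   25.  102.  132.  123.  121.  132.   nan   -2.    2.    8.    8.    2.    3.]
 [  nan   53.   54.   82.  147.   nan   nan  147.   nan   -2.   54.   52.   11.    5.    4.]
 [  56.   52.   18.  152.  154.  152.  151.  150.  152.   -2.   52.   53.   12.    3.    4.]
 [   2.    3.   22.  153.  154.  153.  151.  153.  151.   -2.    1.    2.    7.    7.    5.]
 [   4.    5.   22.  152.  154.  156.  152.  153.  151.   -2.    1.    5.   10.   10.    4.]
 [   7.    2.    3.  152.  153.  152.  153.  151.  153.    5.    3.    5.    5.    1.    1.]
 [   2.    2.    4.  153.  153.  153.  151.  153.  153.    1.    2.    1.    2.    3.    3.]
 [  nan   nan   nan  153.  152.  151.  153.  152.  151.   nan   nan   nan   nan   nan -743.]
 [ -47.   nan   nan  -12.   92.   92.  114.   81.   nan   nan   nan   nan   nan   nan   nan]]
```

View pics/ow0.png

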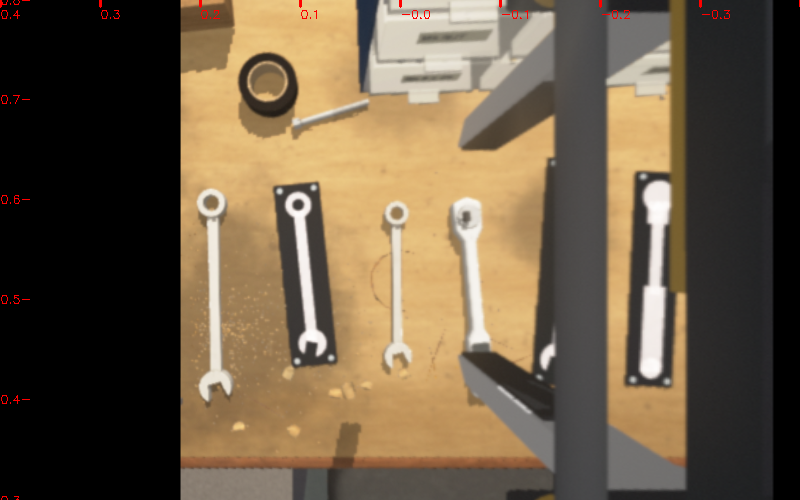

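The wrist ortho (1 mm/px) shows these:
- Longer spanner at y≈0.19.
- Short-spanner pad at (0.52, 0.105).
- Shorter spanner at y≈0.005.
- Ratchet at y≈-0.07.
- Long pad at y≈-0.16.
- Ratchet pad at y≈-0.25.

The vice is at y 0.24–0.36, with something 53 mm high near the longer spanner. I'll look at the right side first, then the left.

The manual's scale: shifts go in shares of 800 mm and turns go in shares of pi rad. Converting my numbers, -400 mm / 800 = -0.5, -60 mm / 800 = -0.075.

arm_command([
  [[-0.5, -0.05, -0.075, 0, 0, 0, -1], [-0.5, -0.05, -0.075, 0, 0, 0, -1], [-0.5, -0.05, -0.075, 0, 0, 0, -1], [-0.5, -0.05, -0.075, 0, 0, 0, -1], [-0.5, -0.05, -0.075, 0, 0, 0, -1], [-0.5, -0.05, -0.075, 0, 0, 0, -1], [-0.5, -0.05, -0.075, 0, 0, 0, -1], [-0.5, -0.05, -0.075, 0, 0, 0, -1], [-0.5, -0.05, -0.075, 0, 0, 0, -1], [-0.5, -0.05, -0.075, 0, 0, 0, -1], [-0.5, -0.05, -0.075, 0, 0, 0, -1], [-0.5, -0.05, -0.075, 0, 0, 0, -1]],
])

```text
time_s: 1.35
ee_pos: [0.5105, -0.3986, 0.2655]
eef_rot: [-3.142, -0.0, 1.572]
force: [-0.3, -0.0, 0.9]
grip_width: 0.0939
grip_force: 0.0
```

```bash
cat >> h.py <<'E'
def snap(n,tag):
    p,d,i=grab(n); np.savez(f'{tag}.npz',p=p,d=d,**{k:np.array(v) for k,v in i.items()})
E
python3 - <<'E'
from ortho import *
snap('wrist','w1'); f=np.load('w1.npz')
print(ctrl.get_obs()['ee_pos'],ctrl.get_obs()['time_s'],f['world_to_cam'])
cv2.imwrite('pics/ow1.png',grid(ortho(f['p'],f,0.3,0.8,-0.65,0.05,0.001),.8,.05,.001))
E
```

```text
[ 0.51050255 -0.39866964  0.26558615] 1.4 [[ 9.99998534e-01  1.59140325e-03  6.31963956e-04 -5.09687804e-01]
 [ 1.39736612e-03 -9.71765927e-01  2.35942854e-01 -4.27062600e-01]
 [ 9.89601264e-04 -2.35941625e-01 -9.71766726e-01  3.52974699e-01]
 [ 0.00000000e+00  0.00000000e+00  0.00000000e+00  1.00000000e+00]]
```

View pics/ow1.png

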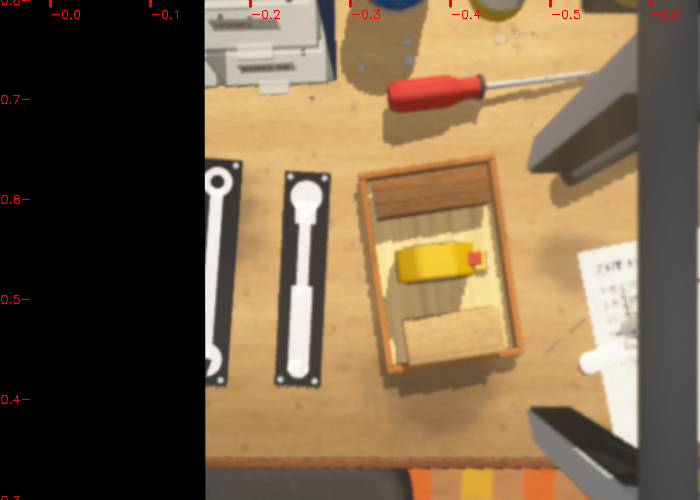

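In the tool's units: 600 mm / 800 = 0.75, -10 mm / 800 = -0.0125.

arm_command([
  [[0.75, -0.0125, 0, 0, 0, 0, -1], [0.75, -0.0125, 0, 0, 0, 0, -1], [0.75, -0.0125, 0, 0, 0, 0, -1], [0.75, -0.0125, 0, 0, 0, 0, -1], [0.75, -0.0125, 0, 0, 0, 0, -1], [0.75, -0.0125, 0, 0, 0, 0, -1], [0.75, -0.0125, 0, 0, 0, 0, -1], [0.75, -0.0125, 0, 0, 0, 0, -1], [0.75, -0.0125, 0, 0, 0, 0, -1], [0.75, -0.0125, 0, 0, 0, 0, -1], [0.75, -0.0125, 0, 0, 0, 0, -1], [0.75, -0.0125, 0, 0, 0, 0, -1]],
])

```text
time_s: 2.6
ee_pos: [0.4989, 0.2027, 0.2659]
eef_rot: [3.141, -0.0, 1.572]
force: [1.3, 0.3, 0.4]
grip_width: 0.094
grip_force: 0.0
```

arm_command([
  [[0, 0, 0, 0, 0, 0, -1], [0, 0, 0, 0, 0, 0, -1], [0, 0, 0, 0, 0, 0, -1]],
])

```text
time_s: 2.9
ee_pos: [0.4998, 0.1994, 0.2656]
eef_rot: [3.141, 0.0, 1.571]
force: [-0.3, -0.3, 0.1]
grip_width: 0.0941
grip_force: 0.0
```

```bash
python3 - <<'E'
from ortho import *
snap('wrist','w2'); f=np.load('w2.npz')
print(ctrl.get_obs()['ee_pos'],ctrl.get_obs()['time_s'])
cv2.imwrite('pics/ow2.png',grid(ortho(f['p'],f,0.3,0.8,-0.15,0.5,0.001),.8,.5,.001))
H=hmap([f],0.28,0.68,0.12,0.42,0.02)
np.set_printoptions(linewidth=200)
print((H*1000).round(0))
E
```

```text
[0.49997462 0.19900745 0.26564435] 2.95
[[  2.   3.   2.   1.   3.   4.   3.   4.   2.   2.   2.   2.   2.   1.   1.]
 [  2.   2.   2.   2.   4.   5.   5.   4.   2.   1.   1.   1.   2.   2.   1.]
 [  2.   1.   2.   2.   4.   5.   5.   5.   2.   1.   1.   2.   2.   2.   1.]
 [  1.   2.   1.   2.   4.   5.   5.   4.   1.   2.   2.  13.  12.   2.   4.]
 [  2.   2.   1.   1.   3.   5.   5.   4.   2.   1.   1.  12.  12.   1.   5.]
 [  2.   3.   2.   1.   2.  75.  75.   5.   1.   2.   1.   9.   1.   2.   4.]
 [  1.   2.   1.   2.   2.  76.  75.   2.   1.   1. 343. 350.   1.   2.   3.]
 [  2.   2.   1.   2.   2.  76.  76.   2.   1.   2.   1.   8.   2.   2.   3.]
 [  2.   2.   1.   2. 103. 103. 103. 103.   1.   1.   1.   8.   5.   1.   2.]
 [  2.   2.   2.   1. 121. 120. 120. 121.  16.   1.   3.   8.   2.   2.   3.]
 [  1.   1.   2.  15. 121. 121. 121. 121.  16.  14.   2.   9.   5.   1.   2.]
 [  2.   2.  47.  50. 134. 121. 121. 134.  51.  46. 342. 350.   8.   2.   2.]
 [  1.  56.  53.  52. 147. 103. 103. 147.  52.  53. 341.  11.  11.   2.   2.]
 [  1.  56.  16. 152. 152. 151. 152. 151. 150.  16.  55.  54.  11.   2.   1.]
 [  2.   1.  16. 152. 153. 152. 152. 152. 151.  23.   1.   2.   3.   5.   2.]
 [  1.   1.  nan 152. 152. 152. 152. 153. 152.  19.   2.   2.  10.   9.   2.]
 [  1.   1.  nan 152. 152. 153. 152. 152. 152.   2.   1.   1.   1.   1.   1.]
 [  2.   1.  nan 152. 152. 152. 152. 152. 152.   1.   1.   1.   1.   1.   2.]
 [ -9.  nan  nan 151. 151. 151. 151. 151. 151.  nan  nan  nan  nan  nan  nan]
 [ -8.  nan  nan  nan  nan  nan  nan 144. 148.  nan  nan  nan  nan  nan  nan]]
```

View pics/ow2.png

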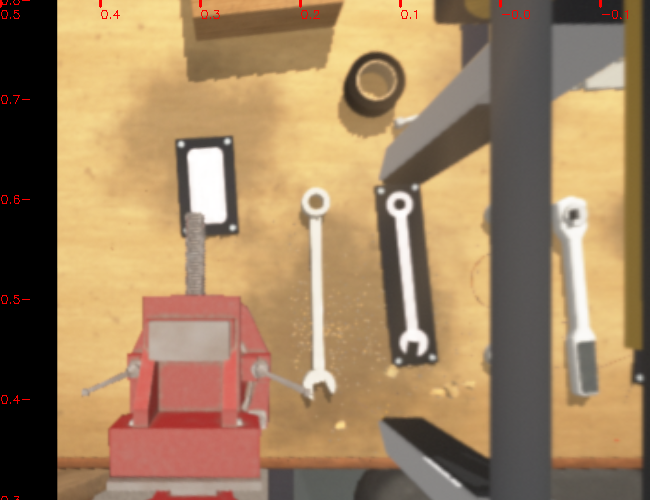

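The view shows the tape pad at (0.61, 0.30), whose near edge the vice screw may overhang. The longer spanner runs x 0.40–0.615 at y≈0.187, and the vice's handle tip (53 mm high) comes close to its open end. Measuring precisely.

```bash
cat >> ortho.py <<'E'
S=0.0005
def rect(f,x0,x1,y0,y1,z,kind):
    o=ortho(f['p'],f,x0,x1,y0,y1,S,z); g=cv2.cvtColor(o,cv2.COLOR_BGR2HSV)
    if kind=='dark': m=(g[...,2]<90)&(g[...,2]>0)
    elif kind=='white': m=(g[...,2]>150)&(g[...,1]<50)
    elif kind=='grey': m=(g[...,1]<60)&(g[...,2]>40)
    elif kind=='yellow': m=(g[...,1]>190)&(g[...,2]>120)&(g[...,0]>18)&(g[...,0]<35)
    m=cv2.morphologyEx(m.astype(np.uint8),cv2.MORPH_OPEN,np.ones((5,5)))
    c=max(cv2.findContours(m,cv2.RETR_EXTERNAL,cv2.CHAIN_APPROX_NONE)[0],key=cv2.contourArea)
    b=cv2.boxPoints(cv2.minAreaRect(c)); b=np.stack([x1-b[:,1]*S,y1-b[:,0]*S],1)
    ctr=b.mean(0); e1=b[1]-b[0]; e2=b[2]-b[1]
    if np.linalg.norm(e1)<np.linalg.norm(e2): e1,e2=e2,e1
    a=np.arctan2(e1[1],e1[0]); a=(a+np.pi/2)%np.pi-np.pi/2
    return ctr.round(4),round(float(a),4),np.linalg.norm(e1).round(4),np.linalg.norm(e2).round(4)
E
python3 - <<'E'
from ortho import *
w0,w1,w2=[np.load(n+'.npz') for n in('wrist0','w1','w2')]
P=lambda n,*a: print(n,*rect(*a))
P('w14 ',w2,.38,.63,.145,.225,.007,'white')
P('pshort dark',w2,.42,.64,.06,.145,.003,'dark')
P('pshort dark0',w0,.42,.64,.06,.145,.003,'dark')
P('pshort white',w2,.42,.64,.06,.145,.003,'white')
P('ptape dark',w2,.55,.68,.26,.35,.003,'dark')
P('ptape white',w2,.55,.68,.26,.35,.003,'white')
P('prat dark',w1,.39,.65,-.30,-.21,.003,'dark')
P('prat white',w1,.39,.65,-.30,-.21,.003,'white')
P('w11 ',w0,.41,.62,-.03,.04,.007,'white')
P('rat ',w2,.38,.62,-.11,-.04,.01,'grey')
P('rat0',w0,.38,.62,-.11,-.04,.01,'grey')
P('tape',w1,.49,.58,-.45,-.32,.066,'yellow')
W=world(w2['d'],w2).reshape(-1,3)
def sel(x0,x1,y0,y1,z0,z1):
    return W[(W[:,0]>x0)&(W[:,0]<x1)&(W[:,1]>y0)&(W[:,1]<y1)&(W[:,2]>z0)&(W[:,2]<z1)]
b=sel(.38,.46,.16,.25,.035,.07); print('bar',b[b[:,1].argsort()][::max(1,len(b)//12)].round(4).tolist())
b=sel(.52,.62,.26,.33,.04,.1); print('screw xmax',b[:,0].max(),b[b[:,0]>.55].mean(0),b[:,1].min(),b[:,1].max(), np.percentile(b[:,2],[5,50,99]))
E
```

```text
w14  [0.5071 0.1949] 0.0327 0.2063 0.0499
pshort dark [0.5161 0.1095] 0.2521 0.1686 0.034
pshort dark0 [0.5255 0.095 ] 0.1022 0.1796 0.0451
pshort white [0.5268 0.0943] 0.0953 0.1644 0.0287
ptape dark [0.613  0.2933] 0.0605 0.0956 0.0551
ptape white [0.6013 0.2929] 0.029 0.1012 0.038
prat dark [ 0.5212 -0.2526] -0.0495 0.2108 0.0436
prat white [ 0.521  -0.2548] -0.0204 0.1962 0.0311
w11  [0.5168 0.0037] -0.0 0.1605 0.0255
rat  [ 0.5002 -0.0642] -0.0 0.2395 0.0485
rat0 [ 0.5252 -0.0665] 0.0689 0.1528 0.0296
tape [ 0.5341 -0.3768] -1.4537 0.0652 0.0287
bar [[0.4173, 0.1986, 0.0539], [0.416, 0.2044, 0.0532], [0.4217, 0.21, 0.0513], [0.4264, 0.2158, 0.0516], [0.4254, 0.2217, 0.0522], [0.4313, 0.2288, 0.0513], [0.434, 0.2357, 0.0487], [0.4328, 0.2386, 0.0496], [0.4344, 0.2415, 0.05], [0.436, 0.2443, 0.0501], [0.4267, 0.2465, 0.0372], [0.4328, 0.248, 0.038], [0.4342, 0.2494, 0.0374]]
screw xmax 0.5737578544717217 [0.5618631  0.29909983 0.07211426] 0.291068456983457 0.30769054372818194 [0.06778291 0.07252964 0.07528355]
```

```bash
cat >> ortho.py <<'E'
def shaft(f,x0,x1,yc,half,z,thr=150,sat=60):
    """line through a bright shaft along x: returns y at mid, yaw"""
    o=ortho(f['p'],f,x0,x1,yc-half,yc+half,S,z); g=cv2.cvtColor(o,cv2.COLOR_BGR2HSV)
    m=(g[...,2]>thr)&(g[...,1]<sat)
    m=cv2.morphologyEx(m.astype(np.uint8),cv2.MORPH_OPEN,np.ones((7,7)))
    n,l,s,_=cv2.connectedComponentsWithStats(m); k=1+s[1:,4].argmax(); m=l==k
    r,c=np.nonzero(m); rr=np.unique(r); cc=np.array([np.median(c[r==q]) for q in rr]); ww=np.array([(r==q).sum() for q in rr])*S
    p=np.polyfit(x1-rr*S,yc+half-cc*S,1); xm=(x0+x1)/2
    return 'y(%.3f)=%.4f yaw %.4f w %.4f x[%.4f %.4f]'%(xm,np.polyval(p,xm),np.arctan(p[0]),np.median(ww),x1-rr.max()*S,x1-rr.min()*S)
E
python3 - <<'E'
from ortho import *
w0,w1,w2=[np.load(n+'.npz') for n in('wrist0','w1','w2')]
print(shaft(w2,.44,.575,.183,.02,.007)); print(shaft(w2,.37,.65,.183,.021,.009))
print(rect(w2,.37,.65,.162,.204,.009,'white'))
print('w11',shaft(w0,.46,.57,.005,.02,.007))
print('pshort',shaft(w2,.46,.575,.1,.02,.003),rect(w2,.42,.64,.06,.145,.003,'white'),rect(w0,.42,.64,.06,.145,.003,'white'))
print('plong w1',shaft(w1,.45,.6,-.155,.03,.003))
print('ptape w',rect(w2,.595,.68,.26,.35,.003,'white'))
E
```

```text
y(0.507)=0.1849 yaw 0.0211 w 0.0110 x[0.4405 0.5750]
y(0.510)=0.1858 yaw 0.0010 w 0.0110 x[0.4045 0.6100]
(array([0.5072, 0.1857], dtype=float32), -0.0, np.float32(0.2055), np.float32(0.0365))
w11 y(0.515)=0.0048 yaw 0.0118 w 0.0085 x[0.4605 0.5700]
pshort y(0.517)=0.0940 yaw 0.0976 w 0.0125 x[0.4605 0.5750] (array([0.5268, 0.0943], dtype=float32), 0.0953, np.float32(0.1644), np.float32(0.0287)) (array([0.5266, 0.0943], dtype=float32), 0.0953, np.float32(0.1639), np.float32(0.0278))
plong w1 y(0.525)=-0.1626 yaw -0.0462 w 0.0125 x[0.4505 0.6000]
ptape w (array([0.6228, 0.2938], dtype=float32), 0.0599, np.float32(0.0578), np.float32(0.0362))
```

In the tool's units: 120 mm / 800 = 0.15, 80 mm / 800 = 0.1, 1.57 rad / 3.1416 = 0.4997.

arm_command([
  [[-0.0375, 0.0875, 0.05, 0, 0, 0.0477, -1], [-0.0375, 0.0875, 0.1, 0, 0, 0.0955, -1], [-0.0375, 0.0875, 0.15, 0, 0, 0.1432, -1], [-0.0375, 0.0875, 0.15, 0, 0, 0.191, -1], [-0.0375, 0.0875, 0.15, 0, 0, 0.2387, -1], [-0.0375, 0.0875, 0.15, 0, 0, 0.2865, -1], [-0.0375, 0.0875, 0.15, 0, 0, 0.3342, -1], [-0.0375, 0.0875, 0.15, 0, 0, 0.382, -1], [-0.0375, 0.0875, 0.15, 0, 0, 0.4297, -1], [-0.0375, 0.0875, 0.15, 0, 0, 0.4775, -1], [-0.0375, 0.0875, 0.15, 0, 0, 0.4997, -1], [-0.0375, 0.0875, 0.15, 0, 0, 0.4997, -1]],
])

```text
time_s: 4.15
ee_pos: [0.5702, 0.1687, 0.1457]
eef_rot: [-3.142, -0.0, -0.002]
force: [1.0, -0.4, -0.7]
grip_width: 0.0942
grip_force: 0.0
```

In the tool's units: 143 mm / 800 = 0.1788, 142 mm / 800 = 0.1775.

arm_command([
  [[0, -0.0213, 0.05, 0, 0, 0, 0.1], [0, -0.0213, 0.1, 0, 0, 0, 0.1], [0, -0.0213, 0.1375, 0, 0, 0, 0.1], [0, -0.0213, 0.1625, 0, 0, 0, 0.1], [0, -0.0213, 0.1725, 0, 0, 0, 0.1], [0, -0.0213, 0.1775, 0, 0, 0, 0.1], [0, -0.0213, 0.1788, 0, 0, 0, 0.1], [0, -0.0213, 0.1788, 0, 0, 0, 0.1], [0, -0.0213, 0.1788, 0, 0, 0, 1], [0, -0.0213, 0.1788, 0, 0, 0, 1], [0, -0.0213, 0.1788, 0, 0, 0, 1], [0, -0.0213, 0.1788, 0, 0, 0, 1]],
], squeeze=25)

```text
time_s: 5.35
ee_pos: [0.57, 0.187, 0.0026]
eef_rot: [-3.142, -0.0, 0.001]
force: [0.7, 0.1, -0.2]
grip_width: 0.0137
grip_force: 0.0
```

In the tool's units: 75 mm / 800 = 0.0938, 60 mm / 800 = 0.075.

arm_command([
  [[0, 0, 0, 0, 0, 0, 1], [0, 0, 0, 0, 0, 0, 1], [0, 0, 0, 0, 0, 0, 1], [0.0188, 0, 0, 0, 0, 0, 1], [0.0375, 0, 0, 0, 0, 0, 1], [0.0563, 0, 0, 0, 0, 0, 1], [0.075, 0, 0, 0, 0, 0, 1], [0.0938, 0, 0, 0, 0, 0, 1], [0.0938, 0, 0, 0, 0, 0, 1], [0.0938, 0, 0, 0, 0, 0, 0.1], [0.0938, 0, 0, 0, 0, 0, 0.1], [0.0938, 0, 0, 0, 0, 0, 0.1]],
])

```text
time_s: 6.55
ee_pos: [0.6443, 0.187, 0.0023]
eef_rot: [3.141, 0.001, 0.001]
force: [0.4, -0.6, -0.6]
grip_width: 0.0311
grip_force: 0.0
```

In the tool's units: -140 mm / 800 = -0.175, -100 mm / 800 = -0.125.

arm_command([
  [[0, 0, -0.025, 0, 0, 0, 0], [0, 0, -0.075, 0, 0, 0, 0], [-0.0813, 0.025, -0.125, 0, 0, 0, 0], [-0.0813, 0.025, -0.175, 0, 0, 0, 0], [-0.0813, 0.025, -0.175, 0, 0, 0, 0], [-0.0813, 0.025, -0.175, 0, 0, 0, 0], [-0.0813, 0.025, -0.175, 0, 0, 0, 0]],
])

```text
time_s: 7.25
ee_pos: [0.5798, 0.1669, 0.1413]
eef_rot: [3.141, 0.001, 0.001]
force: [0.0, 0.2, -0.1]
grip_width: 0.0474
grip_force: 0.0
```

```bash
python3 - <<'E'
from ortho import *
snap('wrist','w3'); f=np.load('w3.npz'); print(ctrl.get_obs()['ee_pos'])
print(shaft(f,.51,.645,.187,.025,.007)); print(shaft(f,.45,.74,.187,.03,.009)); print('ps',rect(f,.42,.64,.06,.145,.003,'white'))
cv2.imwrite('pics/ow3.png',grid(ortho(f['p'],f,0.35,0.8,-0.1,0.4,0.001),.8,.4,.001))
E
```

```text
[0.57970006 0.16692638 0.14072235]
y(0.578)=0.1858 yaw 0.0080 w 0.0100 x[0.5105 0.6450]
y(0.595)=0.1864 yaw -0.0047 w 0.0105 x[0.4805 0.6855]
ps (array([0.5335, 0.0982], dtype=float32), 0.2075, np.float32(0.1479), np.float32(0.0432))
```

View pics/ow3.png

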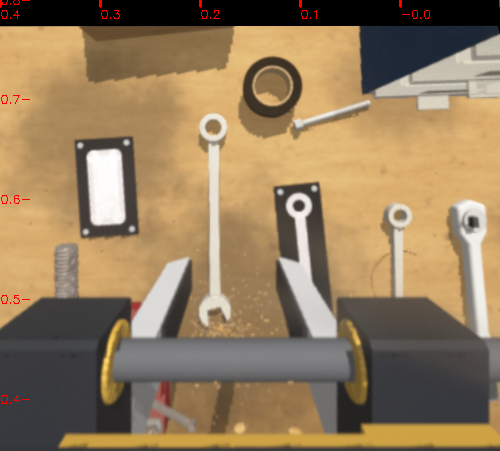

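In the tool's units: 138 mm / 800 = 0.1725, 132 mm / 800 = 0.165.

arm_command([
  [[0.0038, -0.0238, 0.05, 0, 0, 0, 0.2], [0.0038, -0.0238, 0.1, 0, 0, 0, 0.2], [0.0038, -0.0238, 0.1438, 0, 0, 0, 0.2], [0.0038, -0.0238, 0.165, 0, 0, 0, 0.2], [0.0038, -0.0238, 0.1725, 0, 0, 0, 0.2], [0.0038, -0.0238, 0.1725, 0, 0, 0, 0.2], [0.0038, -0.0238, 0.1725, 0, 0, 0, 1], [0.0038, -0.0238, 0.1725, 0, 0, 0, 1], [0.0038, -0.0238, 0.1725, 0, 0, 0, 1], [0.0038, -0.0238, 0.1725, 0, 0, 0, 1], [0.0038, -0.0238, 0.1725, 0, 0, 0, 1], [0.0038, -0.0238, 0.1725, 0, 0, 0, 1]],
], squeeze=45)

```text
time_s: 8.5
ee_pos: [0.5833, 0.186, 0.0051]
eef_rot: [-3.141, -0.001, 0.001]
force: [-1.3, -0.4, 6.0]
grip_width: 0.0094
grip_force: 45.0
```

In the tool's units: 270 mm / 800 = 0.3375, -160 mm / 800 = -0.2.

arm_command([
  [[0, 0, 0, 0, 0, 0, 1], [0, 0, -0.0188, 0, 0, 0, 1], [0, 0, -0.0625, 0, 0, 0, 1], [0, 0, -0.125, 0, 0, 0, 1], [-0.025, 0.05, -0.1875, 0, 0, 0, 1], [-0.1125, 0.3375, -0.2, 0, 0, 0, 1], [-0.1125, 0.3375, -0.2, 0, 0, 0, 1], [-0.1125, 0.3375, -0.2, 0, 0, 0, 1], [-0.1125, 0.3375, -0.2, 0, 0, 0, 1], [-0.1125, 0.3375, -0.2, 0, 0, 0, 1], [-0.1125, 0.3375, -0.2, 0, 0, 0, 1], [-0.1125, 0.3375, -0.2, 0, 0, 0, 1]],
])

```text
time_s: 9.7
ee_pos: [0.493, -0.085, 0.1653]
eef_rot: [3.142, -0.001, -0.002]
force: [-0.2, 0.1, -0.4]
grip_width: 0.0092
grip_force: 45.0
```

```bash
python3 - <<'E'
from ortho import *
snap('wrist','w4'); f=np.load('w4.npz'); print(ctrl.get_obs()['ee_pos'],ctrl.get_obs()['grip_width'])
print('dark',rect(f,.41,.68,-.22,-.11,.003,'dark')); print('white',rect(f,.41,.68,-.19,-.125,.003,'white'));print(shaft(f,.46,.6,-.16,.03,.003))
cv2.imwrite('pics/ow4.png',grid(ortho(f['p'],f,0.35,0.75,-0.3,0.2,0.001),.75,.2,.001))
E
```

```text
[ 0.49324763 -0.08392436  0.16493114] 0.009177004713744908
dark (array([ 0.5288, -0.1604], dtype=float32), -0.0739, np.float32(0.2227), np.float32(0.0449))
white (array([ 0.5292, -0.1604], dtype=float32), -0.0614, np.float32(0.2074), np.float32(0.0334))
y(0.530)=-0.1613 yaw -0.0713 w 0.0130 x[0.4605 0.6000]
```

View pics/ow4.png

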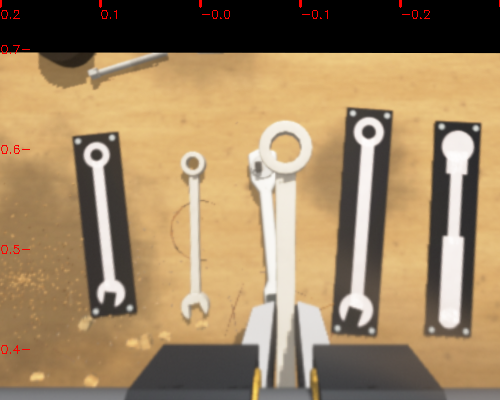

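```bash
cat >> ortho.py <<'E'
def held(f,tcp,z0=.1,dy=.03):
    W=world(f['d'],f).reshape(-1,3)
    b=W[(abs(W[:,1]-tcp[1])<dy)&(W[:,0]>tcp[0]+.02)&(W[:,2]>z0)&(W[:,2]<tcp[2]+.03)]
    for lo in np.arange(.02,.14,.02):
        q=b[(b[:,0]-tcp[0]>lo)&(b[:,0]-tcp[0]<lo+.02)]
        if len(q): print('dx %.2f y %.4f z %.4f w %.4f n %d'%(lo+.01,np.median(q[:,1])-tcp[1],np.median(q[:,2])-tcp[2],np.ptp(q[:,1]),len(q)))
    print('xmax',b[:,0].max()-tcp[0])
E
python3 - <<'E'
from ortho import *
f=np.load('w4.npz'); held(f,[.4932,-.0839,.1649])
E
```

```text
dx 0.03 y -0.0012 z 0.0018 w 0.0095 n 432
dx 0.05 y -0.0012 z 0.0017 w 0.0104 n 490
dx 0.07 y -0.0013 z 0.0020 w 0.0195 n 630
dx 0.09 y -0.0013 z 0.0053 w 0.0267 n 916
dx 0.11 y -0.0013 z 0.0054 w 0.0144 n 69
xmax 0.10230457160867262
```

In the tool's units: 150 mm / 800 = 0.1875, 145 mm / 800 = 0.1813, 0.07 rad / 3.1416 = 0.0223.

arm_command([
  [[0.0463, 0.095, 0, 0, 0, 0.0223, 1], [0.0463, 0.095, 0.0375, 0, 0, 0.0223, 1], [0.0463, 0.095, 0.0875, 0, 0, 0.0223, 1], [0.0463, 0.095, 0.1375, 0, 0, 0.0223, 1], [0.0463, 0.095, 0.1688, 0, 0, 0.0223, 1], [0.0463, 0.095, 0.1813, 0, 0, 0.0223, 1], [0.0463, 0.095, 0.1875, 0, 0, 0.0223, 1], [0.0463, 0.095, 0.1875, 0, 0, 0.0223, 1], [0.0463, 0.095, 0.1875, 0, 0, 0.0223, 1]],
])

```text
time_s: 10.65
ee_pos: [0.5311, -0.1601, 0.0158]
eef_rot: [3.141, -0.002, -0.069]
force: [0.6, -0.5, -1.3]
grip_width: 0.0091
grip_force: 45.0
```

In the tool's units: -140 mm / 800 = -0.175, -110 mm / 800 = -0.1375.

arm_command([
  [[-0.0013, 0, 0.005, 0, 0, 0, 1], [-0.0013, 0, 0.0075, 0, 0, 0, 1], [-0.0013, 0, 0.0088, 0, 0, 0, 1], [-0.0013, 0, 0.0088, 0, 0, 0, 1], [-0.0013, 0, 0.0088, 0, 0, 0, 0.4], [-0.0013, 0, 0.0088, 0, 0, 0, 0.4], [-0.0013, 0, 0.0088, 0, 0, 0, 0.3], [-0.0013, 0, -0.025, 0, 0, 0, 0.2], [-0.0013, 0, -0.075, 0, 0, 0, 0.1], [-0.05, -0.075, -0.1375, 0, 0, 0, 0], [-0.05, -0.075, -0.175, 0, 0, 0, 0], [-0.05, -0.075, -0.175, 0, 0, 0, 0]],
])

```text
time_s: 11.85
ee_pos: [0.4951, -0.0961, 0.1589]
eef_rot: [3.141, -0.006, -0.068]
force: [0.6, -1.3, -0.0]
grip_width: 0.047
grip_force: 0.0
```

In the tool's units: -28 mm / 800 = -0.035, -0.07 rad / 3.1416 = -0.0223.

arm_command([
  [[0, -0.035, 0, 0, 0, -0.0223, 0], [0, -0.035, 0, 0, 0, -0.0223, 0], [0, -0.035, 0, 0, 0, -0.0223, 0]],
])

```text
time_s: 12.15
ee_pos: [0.4964, -0.0696, 0.1539]
eef_rot: [-3.142, 0.001, 0.001]
force: [-0.7, -0.7, -0.3]
grip_width: 0.047
grip_force: 0.0
```

```bash
python3 - <<'E'
from ortho import *
snap('wrist','w5'); f=np.load('w5.npz'); print(ctrl.get_obs()['ee_pos'],ctrl.get_obs()['eef_rot'])
print('pad dark',rect(f,.41,.68,-.22,-.11,.003,'dark')); print('wrench on pad',rect(f,.40,.68,-.19,-.125,.011,'white'));print(shaft(f,.46,.59,-.16,.03,.010))
print('w11',rect(f,.41,.65,-.03,.04,.009,'white'),shaft(f,.46,.57,.005,.02,.007))
print('ps',rect(f,.42,.64,.06,.145,.003,'white'))
cv2.imwrite('pics/ow5.png',grid(ortho(f['p'],f,0.35,0.75,-0.3,0.2,0.001),.75,.2,.001))
E
```

```text
[ 0.4963504  -0.07002875  0.1538638 ] [-3.14154445e+00  8.94309118e-04 -1.38181797e-04]
pad dark (array([ 0.5459, -0.1622], dtype=float32), -0.0713, np.float32(0.1881), np.float32(0.045))
wrench on pad (array([ 0.5164, -0.1517], dtype=float32), -0.0536, np.float32(0.2328), np.float32(0.0469))
y(0.525)=-0.1601 yaw -0.0700 w 0.0115 x[0.4605 0.5900]
w11 (array([ 0.5029, -0.0036], dtype=float32), -0.0367, np.float32(0.1876), np.float32(0.0454)) y(0.515)=0.0034 yaw 0.0130 w 0.0090 x[0.4605 0.5700]
ps (array([0.5264, 0.0941], dtype=float32), 0.0972, np.float32(0.1635), np.float32(0.0275))
```

View pics/ow5.png

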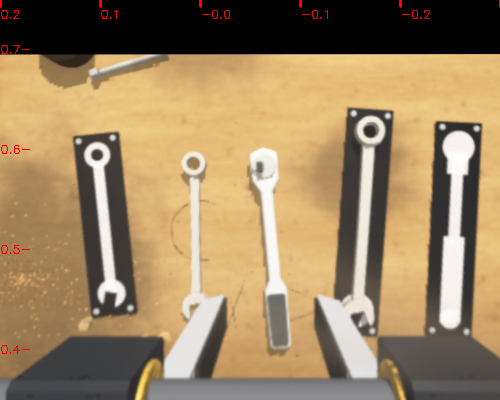

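In the tool's units: 150 mm / 800 = 0.1875, 142 mm / 800 = 0.1775, -0.012 rad / 3.1416 = -0.0038.

arm_command([
  [[0.025, -0.0925, 0.0125, 0, 0, -0.0038, 0], [0.025, -0.0925, 0.0625, 0, 0, -0.0038, 0], [0.025, -0.0925, 0.1125, 0, 0, -0.0038, 0.2], [0.025, -0.0925, 0.1563, 0, 0, -0.0038, 0.2], [0.025, -0.0925, 0.1775, 0, 0, -0.0038, 0.2], [0.025, -0.0925, 0.1875, 0, 0, -0.0038, 0.2], [0.025, -0.0925, 0.1875, 0, 0, -0.0038, 0.2], [0.025, -0.0925, 0.1875, 0, 0, -0.0038, 1], [0.025, -0.0925, 0.1875, 0, 0, -0.0038, 1], [0.025, -0.0925, 0.1875, 0, 0, -0.0038, 1], [0.025, -0.0925, 0.1875, 0, 0, -0.0038, 1], [0.025, -0.0925, 0.1875, 0, 0, -0.0038, 1]],
])

```text
time_s: 13.4
ee_pos: [0.5167, 0.0044, 0.005]
eef_rot: [3.141, -0.001, 0.013]
force: [-1.3, -0.8, 5.6]
grip_width: 0.0073
grip_force: 45.0
```

In the tool's units: -90 mm / 800 = -0.1125, -80 mm / 800 = -0.1, -0.085 rad / 3.1416 = -0.0271.

arm_command([
  [[0, 0, 0, 0, 0, 0, 1], [0, 0, -0.0188, 0, 0, 0, 1], [0, 0, -0.05, 0, 0, 0, 1], [0, -0.025, -0.0875, 0, 0, 0, 1], [0, -0.075, -0.1, 0, 0, 0, 1], [0.0125, -0.1125, -0.1, 0, 0, -0.0271, 1], [0.0125, -0.1125, -0.1, 0, 0, -0.0271, 1], [0.0125, -0.1125, -0.1, 0, 0, -0.0271, 1], [0.0125, -0.1125, -0.1, 0, 0, -0.0271, 1]],
])

```text
time_s: 14.3
ee_pos: [0.5249, 0.0939, 0.0841]
eef_rot: [3.142, 0.001, 0.097]
force: [2.0, 0.0, -0.1]
grip_width: 0.0077
grip_force: 45.0
```

```bash
python3 - <<'E'
from ortho import *
snap('wrist','w6'); f=np.load('w6.npz'); o=ctrl.get_obs();print(o['ee_pos'],o['eef_rot'],o['grip_width']); held(f,o['ee_pos'],.05)
print('wl',rect(f,.40,.68,-.19,-.125,.011,'white'),shaft(f,.46,.59,-.16,.03,.010))
E
```

```text
[0.52497324 0.09378426 0.08417004] [3.14151538e+00 6.87935688e-04 9.62643894e-02] 0.007379326492330117
dx 0.03 y 0.0027 z 0.0011 w 0.0099 n 369
dx 0.05 y 0.0048 z 0.0012 w 0.0135 n 438
dx 0.07 y 0.0064 z 0.0048 w 0.0229 n 696
dx 0.09 y 0.0075 z 0.0050 w 0.0043 n 8
xmax 0.08043429968919635
wl (array([ 0.5142, -0.1592], dtype=float32), -0.3393, np.float32(0.0285), np.float32(0.0239)) y(0.525)=-0.1579 yaw -0.1378 w 0.0080 x[0.5015 0.5270]
```

In the tool's units: 75 mm / 800 = 0.0938, 2.5 mm / 800 = 0.0031.

arm_command([
  [[0.0031, 0, 0.025, 0, 0, 0, 1], [0.0031, 0, 0.0563, 0, 0, 0, 1], [0.0031, 0, 0.0775, 0, 0, 0, 1], [0.0031, 0, 0.0875, 0, 0, 0, 1], [0.0031, 0, 0.0925, 0, 0, 0, 1], [0.0031, 0, 0.0938, 0, 0, 0, 1], [0.0031, 0, 0.0938, 0, 0, 0, 1], [0.0031, 0, 0.0938, 0, 0, 0, 0.4], [0.0031, 0, 0.0938, 0, 0, 0, 0.4], [0.0031, 0, 0.0938, 0, 0, 0, 0.3], [0.0031, 0, 0.0625, 0, 0, 0, 0.2], [0.0031, 0, 0.0125, 0, 0, 0, 0.1]],
])

```text
time_s: 15.55
ee_pos: [0.5264, 0.0947, 0.0735]
eef_rot: [3.142, 0.004, 0.098]
force: [1.0, 0.4, 0.1]
grip_width: 0.041
grip_force: 0.0
```

In the tool's units: 130 mm / 800 = 0.1625, 100 mm / 800 = 0.125, 0.1 rad / 3.1416 = 0.0318.

arm_command([
  [[-0.0375, 0.0625, -0.05, 0, 0, 0.0159, 0], [-0.0375, 0.125, -0.1, 0, 0, 0.0318, 0], [-0.0375, 0.1625, -0.1, 0, 0, 0.0318, 0], [-0.0375, 0.1625, -0.1, 0, 0, 0.0318, 0], [-0.0375, 0.1625, -0.1, 0, 0, 0.0318, 0], [-0.0375, 0.1625, -0.1, 0, 0, 0.0318, 0]],
])

```text
time_s: 16.15
ee_pos: [0.5103, -0.0367, 0.1538]
eef_rot: [-3.141, 0.001, -0.002]
force: [-0.7, 0.1, 0.2]
grip_width: 0.047
grip_force: 0.0
```

```bash
python3 - <<'E'
from ortho import *
snap('wrist','w7'); f=np.load('w7.npz'); o=ctrl.get_obs();print(o['ee_pos'],o['eef_rot'])
print('11 on pad',rect(f,.42,.64,.05,.145,.012,'white'),shaft(f,.47,.57,.1,.02,.010))
print('rat',rect(f,.39,.62,-.11,-.03,.015,'white'),shaft(f,.47,.57,-.07,.02,.013))
cv2.imwrite('pics/ow7.png',grid(ortho(f['p'],f,0.35,0.75,-0.3,0.2,0.001,.01),.75,.2,.001))
E
```

```text
[ 0.51020436 -0.03634881  0.15359496] [-3.14120068e+00  1.45482036e-03 -1.18768371e-03]
11 on pad (array([0.5284, 0.0924], dtype=float32), 0.0894, np.float32(0.1623), np.float32(0.0283)) y(0.520)=0.0923 yaw 0.0998 w 0.0100 x[0.4705 0.5700]
rat (array([ 0.502 , -0.0758], dtype=float32), 0.2433, np.float32(0.1988), np.float32(0.044)) y(0.520)=-0.0692 yaw 0.1038 w 0.0125 x[0.4705 0.5700]
```

View pics/ow7.png

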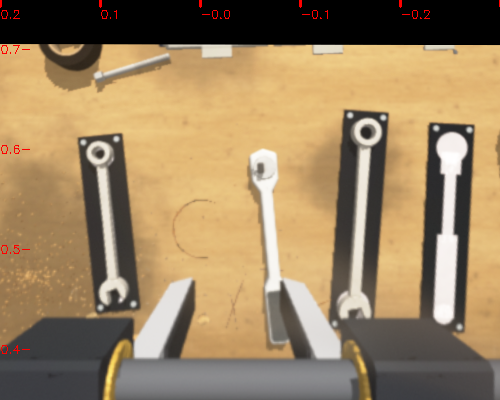

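In the tool's units: 148 mm / 800 = 0.185, 142 mm / 800 = 0.1775, -0.105 rad / 3.1416 = -0.0334.

arm_command([
  [[-0.0088, 0.0438, 0.0125, 0, 0, -0.0334, 0], [-0.0088, 0.0438, 0.0625, 0, 0, -0.0334, 0], [-0.0088, 0.0438, 0.1125, 0, 0, -0.0334, 0], [-0.0088, 0.0438, 0.1563, 0, 0, -0.0334, 0], [-0.0088, 0.0438, 0.1775, 0, 0, -0.0334, 0], [-0.0088, 0.0438, 0.185, 0, 0, -0.0334, 0], [-0.0088, 0.0438, 0.185, 0, 0, -0.0334, 0], [-0.0088, 0.0438, 0.185, 0, 0, -0.0334, 1], [-0.0088, 0.0438, 0.185, 0, 0, -0.0334, 1], [-0.0088, 0.0438, 0.185, 0, 0, -0.0334, 1], [-0.0088, 0.0438, 0.185, 0, 0, -0.0334, 1], [-0.0088, 0.0438, 0.185, 0, 0, -0.0334, 1]],
], squeeze=55)

```text
time_s: 17.4
ee_pos: [0.5039, -0.0724, 0.0072]
eef_rot: [3.142, -0.001, 0.103]
force: [-0.4, 2.1, 7.3]
grip_width: 0.0224
grip_force: 55.0
```

In the tool's units: 100 mm / 800 = 0.125, -90 mm / 800 = -0.1125, 0.15 rad / 3.1416 = 0.0477.

arm_command([
  [[0, 0, 0, 0, 0, 0, 1], [0, 0, -0.0188, 0, 0, 0, 1], [0, 0, -0.05, 0, 0, 0, 1], [0, 0.025, -0.1, 0, 0, 0.0159, 1], [0, 0.0875, -0.1125, 0, 0, 0.0318, 1], [0, 0.125, -0.1125, 0, 0, 0.0477, 1], [0, 0.125, -0.1125, 0, 0, 0.0477, 1], [0, 0.125, -0.1125, 0, 0, 0.0477, 1], [0, 0.125, -0.1125, 0, 0, 0.0477, 1]],
])

```text
time_s: 18.3
ee_pos: [0.5134, -0.1711, 0.0961]
eef_rot: [-3.141, 0.001, -0.046]
force: [0.9, -1.0, -2.6]
grip_width: 0.0225
grip_force: 55.0
```

```bash
python3 - <<'E'
from ortho import *
snap('wrist','w8'); f=np.load('w8.npz'); o=ctrl.get_obs();print(o['ee_pos'],o['eef_rot'],o['grip_width']); held(f,o['ee_pos'],.05)
print('prat dark',rect(f,.38,.68,-.30,-.205,.003,'dark'));print('prat white',rect(f,.38,.68,-.28,-.225,.003,'white'),shaft(f,.52,.58,-.25,.02,.003))
w5=np.load('w5.npz');print('prat5 dark',rect(w5,.38,.68,-.30,-.205,.003,'dark'),'white',rect(w5,.38,.68,-.28,-.225,.003,'white'),shaft(w5,.52,.58,-.25,.02,.003))
w1=np.load('w1.npz');print(shaft(w1,.52,.58,-.25,.02,.003),shaft(w1,.39,.65,-.25,.03,.003))
E
```

```text
[ 0.51356937 -0.17102064  0.09621496] [-3.14128230e+00  6.07132940e-04 -4.59153021e-02] 0.022811179161849632
dx 0.03 y -0.0020 z 0.0045 w 0.0121 n 531
dx 0.05 y -0.0034 z 0.0044 w 0.0173 n 640
dx 0.07 y -0.0043 z 0.0053 w 0.0271 n 1353
dx 0.09 y -0.0049 z 0.0052 w 0.0271 n 1117
xmax 0.09751465765533496
prat dark (array([ 0.5037, -0.257 ], dtype=float32), -0.0, np.float32(0.2475), np.float32(0.085))
prat white (array([ 0.5367, -0.2556], dtype=float32), -0.0138, np.float32(0.1637), np.float32(0.0311)) y(0.550)=-0.2538 yaw -0.0511 w 0.0115 x[0.5205 0.5800]
prat5 dark (array([ 0.5218, -0.2512], dtype=float32), -0.05, np.float32(0.2107), np.float32(0.045)) white (array([ 0.5209, -0.2548], dtype=float32), -0.0208, np.float32(0.1962), np.float32(0.0311)) y(0.550)=-0.2538 yaw -0.0531 w 0.0120 x[0.5205 0.5800]
y(0.550)=-0.2539 yaw -0.0514 w 0.0125 x[0.5205 0.5800] y(0.520)=-0.2524 yaw -0.0482 w 0.0210 x[0.4230 0.6190]
```

In the tool's units: 83 mm / 800 = 0.1038, 81 mm / 800 = 0.1013, 0.005 rad / 3.1416 = 0.0016.

arm_command([
  [[0.015, 0.1013, 0, 0, 0, 0.0016, 1], [0.015, 0.1013, 0.025, 0, 0, 0.0016, 1], [0.015, 0.1013, 0.0625, 0, 0, 0.0016, 1], [0.015, 0.1013, 0.0875, 0, 0, 0.0016, 1], [0.015, 0.1013, 0.0988, 0, 0, 0.0016, 1], [0.015, 0.1013, 0.1038, 0, 0, 0.0016, 1], [0.015, 0.1013, 0.1038, 0, 0, 0.0016, 1], [0.015, 0.1013, 0.1038, 0, 0, 0.0016, 1]],
])

```text
time_s: 19.15
ee_pos: [0.5225, -0.2534, 0.0146]
eef_rot: [3.141, -0.001, -0.052]
force: [0.3, -0.6, -1.2]
grip_width: 0.0225
grip_force: 55.0
```

In the tool's units: -190 mm / 800 = -0.2375, -155 mm / 800 = -0.1938.

arm_command([
  [[-0.0013, -0.0013, 0.0025, 0, 0, 0, 1], [-0.0013, -0.0013, 0.005, 0, 0, 0, 1], [-0.0013, -0.0013, 0.005, 0, 0, 0, 1], [-0.0013, -0.0013, 0.005, 0, 0, 0, 1], [-0.0013, -0.0013, 0.005, 0, 0, 0, 0], [-0.0013, -0.0013, 0.005, 0, 0, 0, 0], [-0.0013, -0.0013, 0.005, 0, 0, 0, 0], [-0.0013, -0.0013, -0.025, 0, 0, 0, 0], [-0.0013, -0.0013, -0.075, 0, 0, 0, 0], [-0.0013, 0.025, -0.1375, 0, 0, 0, -0.5], [-0.0013, 0.025, -0.1938, 0, 0, 0, -1], [-0.0013, 0.025, -0.2375, 0, 0, 0, -1]],
])

```text
time_s: 20.35
ee_pos: [0.52, -0.2741, 0.2069]
eef_rot: [3.14, -0.003, -0.053]
force: [-0.0, -0.4, -0.3]
grip_width: 0.0674
grip_force: 0.0
```

In the tool's units: -60 mm / 800 = -0.075, 40 mm / 800 = 0.05, -1.62 rad / 3.1416 = -0.5157.

arm_command([
  [[0.0188, 0.05, -0.075, 0, 0, -0.0477, -1], [0.0188, 0.05, -0.075, 0, 0, -0.0955, -1], [0.0188, 0.05, -0.075, 0, 0, -0.1432, -1], [0.0188, 0.05, -0.075, 0, 0, -0.191, -1], [0.0188, 0.05, -0.075, 0, 0, -0.2387, -1], [0.0188, 0.05, -0.075, 0, 0, -0.2865, -1], [0.0188, 0.05, -0.075, 0, 0, -0.3342, -1], [0.0188, 0.05, -0.075, 0, 0, -0.382, -1], [0.0188, 0.05, -0.075, 0, 0, -0.4297, -1], [0.0188, 0.05, -0.075, 0, 0, -0.4775, -1], [0.0188, 0.05, -0.075, 0, 0, -0.5157, -1], [0.0188, 0.05, -0.075, 0, 0, -0.5157, -1]],
])

```text
time_s: 21.55
ee_pos: [0.5327, -0.3141, 0.2633]
eef_rot: [-3.141, -0.0, 1.57]
force: [-0.0, -0.1, 0.7]
grip_width: 0.0938
grip_force: 0.0
```

```bash
python3 - <<'E'
from ortho import *
snap('wrist','w9'); f=np.load('w9.npz'); o=ctrl.get_obs();print(o['ee_pos'],o['eef_rot'])
print('rat pad dark',rect(f,.38,.68,-.30,-.205,.003,'dark'))
print('rat pad shaft',shaft(f,.52,.58,-.25,.02,.015))
W=world(f['d'],f)
def top(x0,x1,y0,y1,z0,z1):
    m=(W[...,0]>x0)&(W[...,0]<x1)&(W[...,1]>y0)&(W[...,1]<y1)&(W[...,2]>z0)&(W[...,2]<z1)
    q=W[m][:,:2]; c,s,a=cv2.minAreaRect((q*1000).astype(np.float32)); print(np.round(c,1),np.round(s,1),round(a,2),len(q))
top(.48,.6,-.45,-.32,.063,.08); top(.48,.6,-.45,-.32,.04,.08)
top(.42,.52,-.47,-.32,.032,.038); top(.56,.66,-.47,-.32,.025,.03)
cv2.imwrite('pics/ow9.png',grid(ortho(f['p'],f,0.35,0.75,-0.5,-.05,0.0008,.01),.75,-.05,.0008))
E
```

```text
[ 0.53272166 -0.31409453  0.26337529] [-3.14155018e+00 -4.62687576e-05  1.56511771e+00]
rat pad dark (array([ 0.5221, -0.2382], dtype=float32), -0.0515, np.float32(0.1945), np.float32(0.0151))
rat pad shaft y(0.550)=-0.2545 yaw -0.0543 w 0.0125 x[0.5205 0.5800]
[ 534.6 -376.3] [31.9 43.3] 4.12 562
[ 535.  -381.7] [33.7 75.5] 6.14 980
[ 485.7 -395.7] [79.3 90.7] 7.24 1404
[ 602.8 -378.5] [ 34.  110.1] 8.65 1318
```

View pics/ow9.png

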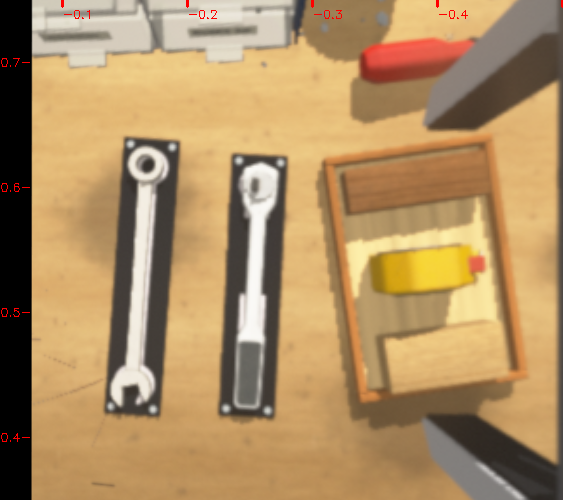

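```bash
python3 - <<'E'
from ortho import *
for n in('w9','w1'):
    f=np.load(n+'.npz'); W=world(f['d'],f); g=cv2.cvtColor(f['p'],cv2.COLOR_BGR2HSV)
    yel=(g[...,1]>150)&(g[...,0]>18)&(g[...,0]<35)&(W[...,2]>.03)&(W[...,1]>-.46)&(W[...,1]<-.3)&(W[...,0]>.48)&(W[...,0]<.6)
    q=W[yel]; print(n,len(q),q.min(0).round(4),q.max(0).round(4),np.round(cv2.minAreaRect((q[:,:2]*1000).astype(np.float32)),1) if 0 else cv2.minAreaRect((q[:,:2]*1000).astype(np.float32)))
    for y in np.arange(-.43,-.335,.01):
        s=q[abs(q[:,1]-y)<.005]; s=s[s[:,2]>s[:,2].max()-.006] if len(s) else s
        if len(s)>5: print('y %.2f x %.4f..%.4f mid %.4f ztop %.4f'%(y,s[:,0].min(),s[:,0].max(),(s[:,0].min()+s[:,0].max())/2,s[:,2].max()))
E
```

```text
w9 881 [ 0.5168 -0.4163  0.0301] [ 0.552  -0.3427  0.0718] ((534.2347412109375, -379.63214111328125), (30.444074630737305, 71.37089538574219), 6.090507507324219)
y -0.41 x 0.5240..0.5517 mid 0.5379 ztop 0.0554
y -0.40 x 0.5228..0.5511 mid 0.5370 ztop 0.0670
y -0.39 x 0.5215..0.5494 mid 0.5354 ztop 0.0715
y -0.38 x 0.5200..0.5492 mid 0.5346 ztop 0.0716
y -0.37 x 0.5186..0.5476 mid 0.5331 ztop 0.0715
y -0.36 x 0.5188..0.5462 mid 0.5325 ztop 0.0718
y -0.35 x 0.5200..0.5464 mid 0.5332 ztop 0.0640
y -0.34 x 0.5303..0.5452 mid 0.5377 ztop 0.0537
w1 3271 [ 0.4979 -0.4195  0.037 ] [ 0.5737 -0.3437  0.3959] ((535.61962890625, -380.17498779296875), (58.79411697387695, 72.6685791015625), 39.27361297607422)
y -0.41 x 0.5229..0.5525 mid 0.5377 ztop 0.0547
y -0.40 x 0.5223..0.5510 mid 0.5367 ztop 0.0674
y -0.39 x 0.5208..0.5504 mid 0.5356 ztop 0.0717
y -0.38 x 0.4979..0.5695 mid 0.5337 ztop 0.3959
y -0.37 x 0.5564..0.5595 mid 0.5580 ztop 0.3845
y -0.36 x 0.5192..0.5468 mid 0.5330 ztop 0.0710
y -0.35 x 0.5179..0.5458 mid 0.5319 ztop 0.0639
y -0.34 x 0.5395..0.5448 mid 0.5421 ztop 0.0543
```

In the tool's units: 150 mm / 800 = 0.1875, 130 mm / 800 = 0.1625, -0.112 rad / 3.1416 = -0.0357.

arm_command([
  [[-0.0825, 0.0025, 0, 0, 0, -0.0357, 0.03], [-0.0825, 0.0025, 0.05, 0, 0, -0.0357, 0.03], [-0.0825, 0.0025, 0.1125, 0, 0, -0.0357, 0.03], [-0.0825, 0.0025, 0.1625, 0, 0, -0.0357, 0.03], [-0.0825, 0.0025, 0.1875, 0, 0, -0.0357, 0.03], [-0.0825, 0.0025, 0.1875, 0, 0, -0.0357, 0.03], [-0.0825, 0.0025, 0.1875, 0, 0, -0.0357, 0.03], [-0.0825, 0.0025, 0.1875, 0, 0, -0.0357, 0.03]],
])

```text
time_s: 22.4
ee_pos: [0.5352, -0.3806, 0.1155]
eef_rot: [3.14, 0.002, 1.679]
force: [-1.0, -0.3, 1.0]
grip_width: 0.0456
grip_force: 0.0
```

In the tool's units: 89 mm / 800 = 0.1113, 82 mm / 800 = 0.1025.

arm_command([
  [[0.0013, -0.0013, 0.025, 0, 0, 0, 0.03], [0.0013, -0.0013, 0.0563, 0, 0, 0, 0.03], [0.0013, -0.0013, 0.085, 0, 0, 0, 0.03], [0.0013, -0.0013, 0.1025, 0, 0, 0, 0.03], [0.0013, -0.0013, 0.1113, 0, 0, 0, 0.03], [0.0013, -0.0013, 0.1113, 0, 0, 0, 0.03], [0.0013, -0.0013, 0.1113, 0, 0, 0, 1], [0.0013, -0.0013, 0.1113, 0, 0, 0, 1], [0.0013, -0.0013, 0.1113, 0, 0, 0, 1], [0.0013, -0.0013, 0.1113, 0, 0, 0, 1], [0.0013, -0.0013, 0.1113, 0, 0, 0, 1], [0.0013, -0.0013, 0.1113, 0, 0, 0, 1]],
], squeeze=35)

```text
time_s: 23.6
ee_pos: [0.534, -0.3796, 0.0256]
eef_rot: [3.14, 0.001, 1.68]
force: [-0.2, -0.2, 6.5]
grip_width: 0.03
grip_force: 35.0
```

In the tool's units: -215 mm / 800 = -0.2688, -190 mm / 800 = -0.2375.

arm_command([
  [[0, 0, -0.0063, 0, 0, 0, 1], [0, 0, -0.025, 0, 0, 0, 1], [0, 0, -0.0625, 0, 0, 0, 1], [0, 0, -0.1125, 0, 0, 0, 1], [0, 0, -0.175, 0, 0, 0, 1], [0, 0, -0.2375, 0, 0, 0, 1], [0, 0, -0.2688, 0, 0, 0, 1], [0, 0, -0.2688, 0, 0, 0, 1], [0, 0, -0.2688, 0, 0, 0, 1]],
])

```text
time_s: 24.5
ee_pos: [0.5331, -0.379, 0.239]
eef_rot: [-3.141, -0.0, 1.68]
force: [0.6, -0.1, -3.3]
grip_width: 0.0298
grip_force: 35.0
```

```bash
python3 - <<'E'
from ortho import *
snap('wrist','w10'); f=np.load('w10.npz'); o=ctrl.get_obs();print(o['ee_pos'],o['eef_rot'],o['grip_width'])
W=world(f['d'],f)
for x0,x1,z0,z1 in((.43,.515,.032,.038),(.57,.64,.025,.03)):
    m=(W[...,0]>x0)&(W[...,0]<x1)&(W[...,1]>-.47)&(W[...,1]<-.32)&(W[...,2]>z0)&(W[...,2]<z1)
    print(m.sum(),W[m].min(0),W[m].max(0))
    f9=np.load('w9.npz'); V=world(f9['d'],f9); m=(V[...,0]>x0)&(V[...,0]<x1)&(V[...,1]>-.47)&(V[...,1]<-.32)&(V[...,2]>z0)&(V[...,2]<z1); print(' before',m.sum(),V[m].min(0),V[m].max(0))
m=(W[...,2]>.19)&(abs(W[...,0]-o['ee_pos'][0])<.05)&(abs(W[...,1]-o['ee_pos'][1])<.07); g=cv2.cvtColor(f['p'],cv2.COLOR_BGR2HSV)
m&=(g[...,1]>150)&(g[...,0]>18)&(g[...,0]<35)&(W[...,2]<.31); q=W[m]; print(len(q),q.min(0),q.max(0))
E
```

```text
[ 0.53294762 -0.37882931  0.23782096] [-3.13975664e+00 -1.76609723e-03  1.67976908e+00] 0.029824934488291484
1764 [ 0.44069536 -0.4445754   0.032021  ] [ 0.49395675 -0.35128207  0.03674302]
 before 1402 [ 0.44122152 -0.44495229  0.03223813] [ 0.49422458 -0.35110006  0.0374105 ]
1621 [ 0.57836054 -0.43437742  0.02500278] [ 0.62706817 -0.32224333  0.02895862]
 before 1318 [ 0.57865181 -0.4333688   0.02500325] [ 0.62710338 -0.32246005  0.02923746]
5123 [ 0.51452129 -0.39130943  0.23128929] [ 0.54841104 -0.3424079   0.28534515]
```

In the tool's units: 600 mm / 800 = 0.75, 560 mm / 800 = 0.7, -1 rad / 3.1416 = -0.3183.

arm_command([
  [[0.075, 0.0088, 0, 0, 0, 0, 1], [0.1375, 0.015, 0, 0, 0, 0, 1], [0.2, 0.0213, 0, 0, 0, -0.0318, 1], [0.2625, 0.0275, 0, 0, 0, -0.0637, 1], [0.325, 0.0338, 0, 0, 0, -0.0955, 1], [0.3875, 0.04, 0, 0, 0, -0.1273, 1], [0.45, 0.0463, 0, 0, 0, -0.1592, 1], [0.5125, 0.0525, 0, 0, 0, -0.191, 1], [0.575, 0.0588, 0, 0, 0, -0.2228, 1], [0.6375, 0.065, 0, 0, 0, -0.2546, 1], [0.7, 0.0725, 0, 0, 0, -0.2865, 1], [0.75, 0.08, 0, 0, 0, -0.3183, 1]],
])

```text
time_s: 25.75
ee_pos: [0.5306, 0.2226, 0.2376]
eef_rot: [-3.139, -0.002, 2.684]
force: [1.3, -0.7, -2.5]
grip_width: 0.0297
grip_force: 35.0
```

```bash
python3 - <<'E'
from ortho import *
f=np.load('w3.npz'); print('dark',rect(f,.55,.68,.25,.36,.003,'dark'),'white',rect(f,.56,.68,.275,.325,.003,'white'))
o=ctrl.get_obs(); t=np.array([.613,.2935])-o['ee_pos'][:2]; y=o['eef_rot'][2]; print(o['ee_pos'],y, 'tool x',t@[np.cos(y),np.sin(y)],'tool y',t@[np.sin(y),-np.cos(y)])
E
```

```text
dark (array([0.6134, 0.2925], dtype=float32), 0.0624, np.float32(0.0963), np.float32(0.0564)) white (array([0.6136, 0.2932], dtype=float32), 0.0666, np.float32(0.0749), np.float32(0.035))
[0.53061255 0.22261767 0.23762928] 2.683933877619886 tool x -0.042589623585477104 tool y 0.09999060465897962
```

In the tool's units: 120 mm / 800 = 0.15, 100 mm / 800 = 0.125, -0.52 rad / 3.1416 = -0.1655.

arm_command([
  [[-0.0275, 0.0625, 0, 0, 0, -0.0318, 1], [-0.0538, 0.125, 0, 0, 0, -0.0637, 1], [-0.0538, 0.125, 0, 0, 0, -0.0955, 1], [-0.0538, 0.125, 0, 0, 0, -0.1273, 1], [-0.0538, 0.125, 0, 0, 0, -0.1655, 1], [-0.0538, 0.125, 0.05, 0, 0, -0.1655, 1], [-0.0538, 0.125, 0.1, 0, 0, -0.1655, 1], [-0.0538, 0.125, 0.1375, 0, 0, -0.1655, 1], [-0.0538, 0.125, 0.15, 0, 0, -0.1655, 1], [-0.0538, 0.125, 0.15, 0, 0, -0.1655, 1], [-0.0538, 0.125, 0.15, 0, 0, -0.1655, 1]],
])

```text
time_s: 26.85
ee_pos: [0.6152, 0.2913, 0.1207]
eef_rot: [3.141, 0.001, -3.083]
force: [0.6, 0.3, -1.9]
grip_width: 0.0296
grip_force: 35.0
```

```bash
python3 - <<'E'
from ortho import *
o=ctrl.get_obs(); t=np.array([.6135,.293])-o['ee_pos'][:2]; y=o['eef_rot'][2]; print(o['ee_pos'],o['eef_rot'], 'tool x',t@[np.cos(y),np.sin(y)],'tool y',t@[np.sin(y),-np.cos(y)])
E
```

```text
[0.61519224 0.2913172  0.12067734] [ 3.14114465e+00  1.26546436e-03 -3.08337812e+00] tool x 0.0015914672578189047 tool y 0.0017784046869094982
```

In the tool's units: 95 mm / 800 = 0.1188, 94 mm / 800 = 0.1175, -0.005 rad / 3.1416 = -0.0016.

arm_command([
  [[0.0019, 0.0025, 0.0125, 0, 0, -0.0016, 1], [0.0019, 0.0025, 0.0438, 0, 0, -0.0016, 1], [0.0019, 0.0025, 0.075, 0, 0, -0.0016, 1], [0.0019, 0.0025, 0.1, 0, 0, -0.0016, 1], [0.0019, 0.0025, 0.1125, 0, 0, -0.0016, 1], [0.0019, 0.0025, 0.1175, 0, 0, -0.0016, 1], [0.0019, 0.0025, 0.1188, 0, 0, -0.0016, 1], [0.0019, 0.0025, 0.1188, 0, 0, -0.0016, 1]],
])

```text
time_s: 27.65
ee_pos: [0.6136, 0.2933, 0.0255]
eef_rot: [3.141, 0.001, -3.078]
force: [0.1, 0.8, -2.0]
grip_width: 0.0299
grip_force: 35.0
```

In the tool's units: 2 mm / 800 = 0.0025, 1.5 mm / 800 = 0.0019.

arm_command([
  [[0, 0, 0.0013, 0, 0, 0, 1], [0, 0, 0.0019, 0, 0, 0, 1], [0, 0, 0.0025, 0, 0, 0, 1], [0, 0, 0.0025, 0, 0, 0, 1]],
])

```text
time_s: 28.05
ee_pos: [0.6135, 0.2932, 0.0236]
eef_rot: [3.141, 0.001, -3.078]
force: [-2.5, -1.7, 6.0]
grip_width: 0.0296
grip_force: 35.0
```

Contact made; release, retreat straight up, and look.

In the tool's units: -230 mm / 800 = -0.2875, -210 mm / 800 = -0.2625.

arm_command([
  [[0, 0, 0, 0, 0, 0, 0.2], [0, 0, 0, 0, 0, 0, 0.1], [0, 0, 0, 0, 0, 0, 0.1], [0, 0, 0, 0, 0, 0, 0.1], [0, 0, -0.0375, 0, 0, 0, 0.1], [0, 0, -0.0875, 0, 0, 0, 0.1], [0, 0, -0.15, 0, 0, 0, 0.1], [0, 0, -0.2125, 0, 0, 0, 0.1], [0.0375, 0.05, -0.2625, 0, 0, 0, 0.1], [0.075, 0.1, -0.2875, 0, 0, 0, 0.1], [0.075, 0.1375, -0.2875, 0, 0, 0, 0.1], [0.075, 0.1375, -0.2875, 0, 0, 0, 0.1]],
])

```text
time_s: 29.25
ee_pos: [0.5442, 0.4034, 0.2541]
eef_rot: [3.14, 0.002, -3.074]
force: [0.5, -0.8, 0.1]
grip_width: 0.0424
grip_force: 0.0
```

```bash
python3 - <<'E'
from ortho import *
snap('wrist','w11'); f=np.load('w11.npz'); o=ctrl.get_obs();print(o['ee_pos'],o['eef_rot'])
cv2.imwrite('pics/w11.png',f['p'])
W=world(f['d'],f); g=cv2.cvtColor(f['p'],cv2.COLOR_BGR2HSV)
m=(g[...,1]>150)&(g[...,0]>18)&(g[...,0]<35)&(W[...,2]>.03)&(W[...,2]<.1)&(abs(W[...,0]-.61)<.08)&(abs(W[...,1]-.29)<.06)
q=W[m]; print(len(q),q[:,2].max(),cv2.minAreaRect((q[:,:2]*1000).astype(np.float32)))
print('short',rect(f,.42,.64,.05,.145,.012,'white'),shaft(f,.47,.57,.1,.02,.010),'pad',rect(f,.42,.64,.05,.15,.003,'dark'))
E
```

```text
[0.5452119  0.40111582 0.25283683] [ 3.14111274e+00  7.39288368e-04 -3.07517221e+00]
886 0.07021667415472777 ((613.400390625, 293.0801086425781), (72.13495635986328, 30.671682357788086), 4.513065338134766)
short (array([0.5288, 0.0973], dtype=float32), 0.1052, np.float32(0.1657), np.float32(0.0328)) y(0.520)=0.0941 yaw 0.0992 w 0.0105 x[0.4705 0.5700] pad (array([0.525 , 0.0968], dtype=float32), 0.1124, np.float32(0.1787), np.float32(0.0446))
```

View pics/w11.png

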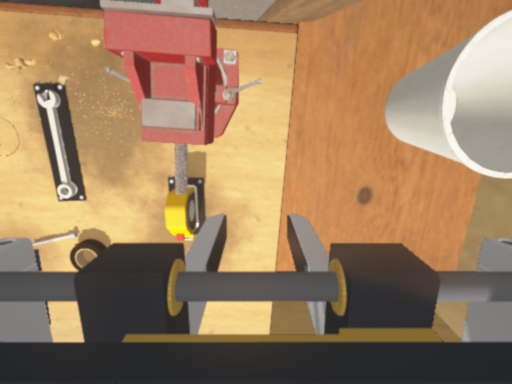

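```bash
python3 - <<'E'
from ortho import *
def chk(n,fn,x0,x1,y0,y1,z,p,yaw):
    f=np.load(fn+'.npz'); W=world(f['d'],f); m=(W[...,0]>x0)&(W[...,0]<x1)&(W[...,1]>y0)&(W[...,1]<y1)&(W[...,2]>z)&(W[...,2]<.03)
    q=W[m][:,:2]-p; c,s=np.cos(yaw),np.sin(yaw); a=q@[c,s]; b=q@[-s,c]; mid=abs(a)<.04
    far=b[(a>.04)&(a<.07)]; near=b[(a<-.04)&(a>-.07)]
    print(n,'along',np.percentile(a,[.3,99.7]).round(4),'mid across',np.median(b[mid]).round(4),'far/near',np.median(far).round(4),np.median(near).round(4))
chk('long','w9',.40,.66,-.2,-.12,.0075,[.529,-.1607],-.071)
chk('rat','w9',.40,.65,-.285,-.215,.0075,[.5215,-.2522],-.051)
chk('short','w11',.42,.63,.06,.13,.0075,[.5265,.0942],.0965)
chk('short','w7',.42,.63,.06,.13,.0075,[.5265,.0942],.0965)
E
```

```text
long along [-0.1025  0.1013] mid across 0.0001 far/near 0.0001 -0.0002
rat along [-0.0974  0.0955] mid across -0.0004 far/near -0.0007 0.0
short along [-0.0981  0.0814] mid across 0.0009 far/near 0.0013 0.0013
short along [-0.0908  0.082 ] mid across -0.0007 far/near -0.0011 -0.0006
```

All four tools are within about 1 mm of their silhouettes, and the gripper is clear. Handing in.

```bash
python3 -c "
from station import ctrl; print(ctrl.hand_in())"
```

```text
the job is handed in; nothing more can be done
None
```

All four tools are on their matching pads, within about 1 mm of their silhouettes by my last camera checks; the offcuts did not shift, and the job is handed in at about 29 s.

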